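# Read a vial in the photometer against the preset mark

### The job

Take a reading in the vial photometer: seat the sample vial upright and fully down in its round well, then put the black light cap over it so that it stands flat on the deck round the well's collar. Only when the cap is on, pull the spring-return knob at the photometer's front straight out until the slide's pointer lines up with the line on the rider, and keep it there: the program finishes while the gripper is still holding the knob at the mark. Tip neither the vial nor the cap over, do not shift the rider, and leave the beaker, the rubber stopper and the timer where they stand.

Things in the scene. Friction and masses are not known exactly. Their poses are not given: they have to be found in the camera images.
- photometer: bench photometer, fixed, white and grey casing 170 (x) x 160 (y) mm; flat deck 70 mm above the bench. Origin: centre of its underside, on the bench; x points from the front (85 mm before the origin) to the back, y to its left, z up; turned by up to 0.25 rad. The well is in a black block at the rear right of the deck; slot, scale and rider at the front left; read-out window at the front right
- well_floor (a point): centre of the floor of the vial well, 42 mm above the bench, at (30, -26, 42) mm in the photometer's frame. The bore is 31 mm wide and 32 mm deep below the top of its collar
- well_mouth (a point): centre of the well's mouth, at the top of an aluminium collar 37 mm in outer diameter that stands 4 mm above the deck
- sample_vial: the sample vial: clear glass, black screw cap, 28 mm diameter, 57 mm high (cap: top 10 mm, 22 mm wide), 30 g, standing by itself at the front, left or right of the photometer (the light cap stands on the other side); two more vials far back right belong to no step. Origin: centre of its underside. Seated, its top is 29 mm above the deck
- light_cap: black light cap, a round cup turned mouth down, 50 mm high: a skirt 49 mm outside and 44 mm inside diameter, 32 mm deep, under a solid knurled head 53 mm in diameter, 18 mm high; 60 g, standing mouth down at the front on the other side. Origin: centre of its open rim, the plane it stands on, z up. On the photometer it stands on the deck, round the collar, over the vial
- pull_knob (a point): round black knob on the slide, axis level along the photometer's x, 28 mm long, 22 mm diameter over its middle, 25 mm flange at the front end. This point: its centre, at (-109, 36, 48) mm in the photometer's frame at rest; it moves out along the photometer's -x. Can be pinched from above across the photometer's y; a 10 mm rod joins it to the front face
- wedge_slide (a joint): how far the slide is pulled out, m: 0 at rest (in), at most 0.050. A spring pulls it back in: 3 N at rest, growing by 1.2 N per cm; it does not latch and returns when let go
- pointer_tip (a point): tip of the dark pointer that is fixed to the slide and runs in the slot on the deck; it travels with the knob
- rider (a joint): setting of the rider on the scale, m: the pull of the slide at which the pointer stands exactly at the rider's line (0.018 to 0.036). Stiff; it stays where it is
- rider_line (a point): index line on the aluminium rider (12 x 10 x 10 mm block with a thin tongue) at the scale beside the slot; the line runs along the photometer's y. The pointer is at the mark when pointer_tip has the same x as this point in the photometer's frame; the scale's lines are 5 mm apart
- beaker: small glass beaker 45 mm wide, 60 mm high, right of the photometer; leave alone. Origin: centre of its underside
- stopper: red rubber stopper 29 mm wide, 26 mm high, behind left of the photometer; leave alone. Origin: centre of its underside
- timer: white timer 55 x 60 x 18 mm, at the far right; leave alone. Origin: centre of its underside
Things that resemble listed ones, but are neither listed nor needed, are in the scene too. Leave any green or yellow look-alike of the sample_vial alone.

How it is judged (in metres and radians):
On the way, in this order (a step that is already met when the one before it is completed fails the run):
1. the vial stands seated in the well, let go (horizontal distance between sample_vial and well_floor below 0.004 m and z of sample_vial in the frame of well_floor below 0.003 m and angle between sample_vial's own z axis and vertical below 0.1 rad and contact force between the fingers and sample_vial below 0.2 N), for 0.2 s.
2. the light cap stands flat on the deck over the vial, let go (horizontal distance between light_cap and well_mouth below 0.005 m and z of light_cap in the frame of photometer below 0.073 m and angle between light_cap's own z axis and vertical below 0.08 rad and contact force between the fingers and light_cap below 0.2 N), for 0.2 s.
3. the gripper has pulled the knob so that the pointer is at the rider's line (x of pointer_tip in the frame of rider_line between -0.003 and 0.003 m and contact force between the fingers and wedge_slide above 1 N), for 0.3 s.
At the end, for the whole second after the job is handed in: The fingers hold the knob (contact over 1 N) with the pointer within 3 mm of the rider's line through the last second; the vial is upright and down on the well's floor (within 3 mm), the light cap flat on the deck (within 3 mm) and centred round the collar (within 5 mm), not touched by the arm (all of step 3 and value of joint wedge_slide above 0.012 m and horizontal distance between sample_vial and well_floor below 0.004 m and z of sample_vial in the frame of well_floor below 0.003 m and angle between sample_vial's own z axis and vertical below 0.1 rad and horizontal distance between light_cap and well_mouth below 0.005 m and z of light_cap in the frame of photometer below 0.073 m and angle between light_cap's own z axis and vertical below 0.08 rad and contact force between the arm and light_cap below 0.2 N); the arm keeps its last pose, push and grip.
It fails at once if the slide is pulled out more than 8 mm while the light cap is not in place (value of joint wedge_slide above 0.008 m and (horizontal distance between light_cap and well_mouth above 0.007 m or z of light_cap in the frame of photometer above 0.076 m)).
It fails at once if the rider is shifted by more than 2.5 mm (distance of rider_line from where it was at the start of the episode above 0.0025 m).
It fails at once if the beaker, stopper or timer is disturbed (distance of any of beaker, stopper, timer from where it was at the start of the episode above 0.02 m).
It fails at once if the vial or the cap is tipped over (angle between any of sample_vial, light_cap's own z axis and vertical above 0.8 rad).
It also fails if it takes over 72 s, if anything falls off the work surface, if the arm or the gripper's body presses on something with over 40 N, if the wrist force passes 120 N, or if a joint passes its speed limit or range.

### The arm

A 6-joint arm with a two-finger parallel gripper is mounted at the origin on a cart in front of the work surface, level with it; the furniture and walls round the work are solid. World frame = base frame: x ahead of the robot, y to its left, z up, the work surface at z = 0. Lengths are in mm, angles in rad, forces in N, time in s.
With the tool pointing down it reaches from about 350 to 875 mm from the base axis. Payload 4.2 kg.
Tool frame: the origin (TCP) lies on the mounting face of the last link; the fingertips stand 173 mm ahead of it and the grasp point (between the pads) lies grip_point_offset ahead of it (grip_point_offset is the distance from the TCP to the grasp point, in mm); z points along the fingers, y is the line along which they close (so a half turn about z gives the same grasp; the last joint's range is limited). The gripper opens to 85 mm and grips with 20 to 120 N. Pads are 22 mm wide; open, the fingers measure 114 mm over their backs; the gripper's body (76 mm by 85 mm) begins 54 mm behind the grasp point. The pads swing forward as they close: fully open they stand 13 mm farther back than shut.
Start: joints at [-1.031, 0.385, 0.008, 0, -1.194, -0.259], TCP at [173.219, -600.496, 404.712] pointing down, gripper open.
Joint ranges: [-3.14, 3.14], [-1.21, 2.06], [-1.07, 1.41], [-3.16, 2.05], [-2.99, -0.16], [-3.1, 3.1]. Speed limits (rad/s): [2.79, 2.79, 3.14, 3.14, 3.14, 3.14].

### API

Orientations are given as a unit quaternion [x, y, z, w].
In Python, from bench import read_state, get_image, job_done, recognise, place_of, grip_point_offset gives the robot as it stands. The module is installed in compiled form; this text tells all that it offers.
- The arm moves only by the tool carry_out, never from a script. Its arguments are lists of equal length, an entry for each row: "slide": the shift along the tool's x, y, z in m, a list of three; "roll": the turn about the tool's z in degrees; "claw": the finger opening in m, from 0 to 0.0854. A call has 1 to 8 rows; each row is the pose to reach, as a shift and turn from the pose commanded when the call began, along the tool's axes at that moment; what a row does not reach only later rows make up. A row lasts 1/8 s, in which the tool goes at most 62.5 mm and 10.7 degrees, less where a joint would pass 70% of its speed; a pose out of reach is approached as far as the arm can. A call with a gripper value outside its range is refused whole. The fingers move at their own pace and stop on an object; the grip force is fixed at half the most. Time passes only in rows, so rows that repeat a pose let the fingers close. It gives the time, the measured TCP pose, the force, the opening and the grip force at its end, in the units of the state.
- read_state(): the state, without advancing time (a new reading comes with each control period).
- get_image(name): name is "scene" or "top" or "wrist"; returns a dict with "img" (400x640x3 uint8, red, green, blue), "z_map" (400x640 float32, mm along the optical axis (not along the pixel's ray), 0 where there is no reading), "mtx" (3x3 intrinsics, pixels), "world_from_camera" (4x4, takes a point from camera to world coordinates); the wrist camera has in their place "T_tool_cam" (4x4, takes a point from camera to tool coordinates, whose origin is the TCP and whose axes are the flange's). Camera axes: x right, y up, looking along -z (the intrinsics and any distortion apply to the point x, -y, -z); pixel columns grow to the right and rows downward; lengths in mm; the calibration is good to about 2 mm. A picture is of the moment at which its call begins: read the wrist's pose just before it.
- job_done(): hands the job in; it is judged then, once.
Trained networks look in a picture, given as the dict that the camera call returned (one of the last four; its "shot" number tells which), for a name from the list of things; names that differ only in an ending like _2 or _b are one class to them, and where a whole thing is asked for, a point or a joint stands for the part that bears it (a point fixed in the world has none). Each returns a list of dicts, best first, with "conf" (0 to 1); they miss things now and then, are a little off and sometimes report something else, mostly with a low value. They report only what shows in the picture. A call takes as long as a camera call. They do not tell look-alikes from the thing itself.
- recognise(picture, thing): "at" ([column, row] in pixels, amid what is visible of it).
- place_of(picture, thing): "at" ([column, row] in pixels: a listed point, or the origin of a listed thing).
The state is a dict: "clock": time; "joints": joint angles; "joint_vel": joint speeds; "joint_efforts": joint torques, N m; "position": TCP position; "ee_rot": TCP orientation; "contact_force": force on the tool from outside, world axes, zero at the start; "wrist_torque": the same for the moment, N m; "gripper_width": finger opening in mm; "grasp_force": force on a finger pad.
Only numpy, scipy, OpenCV 4.12 (cv2) and the standard library are available. Lean on these libraries where they do the work, as an engineer would, in place of code of your own. Each camera call takes 0.05 s, during which the arm holds its last target. There are 200 camera calls.

## Working session

There is one attempt and no reset: what is moved stays moved. The work goes in short steps, Python scripts to look and compute and a tool call to move; the robot and the scene stay as the last step left them, time stands still between calls to the robot, and variables do not carry over. Pictures are saved under pics/ and viewed, at most 12 in all, crops included, and the job is handed in when it is done.

Besides the shell and the picture viewer there is one more tool, called after "Request:" by a JSON object that holds its "api" and its "payload". carry_out: Moves the arm, as the interface text tells. Its arguments: {"type":"object","properties":{"slide":{"type":"array"},"roll":{"type":"array"},"claw":{"type":"array"}},"required":["slide","roll","claw"]}

```bash
mkdir -p pics; cat > h.py <<'E'
import numpy as np, cv2
from scipy.spatial.transform import Rotation as R
from bench import *
def T_wc(p,st=None):
    if 'world_from_camera' in p: return np.array(p['world_from_camera'])
    T=np.eye(4); T[:3,:3]=R.from_quat(st['ee_rot']).as_matrix(); T[:3,3]=st['position']
    return T@np.array(p['T_tool_cam'])
def ray(p,T,px):
    K=np.array(p['mtx']); d=np.array([(px[0]-K[0,2])/K[0,0],-(px[1]-K[1,2])/K[1,1],-1.])
    return T[:3,3],T[:3,:3]@d
def at_z(p,T,px,z):
    o,d=ray(p,T,px); return o+d*(z-o[2])/d[2]
def by_depth(p,T,px):
    c,r=int(round(px[0])),int(round(px[1])); o,d=ray(p,T,px); return o+d*p['z_map'][r,c]
def proj(p,T,X):
    q=np.linalg.inv(T)@np.append(X,1); K=np.array(p['mtx'])
    return np.array([K[0,2]+K[0,0]*q[0]/-q[2],K[1,2]-K[1,1]*q[1]/-q[2]])
def save(p,n): cv2.imwrite('pics/'+n,p['img'][:,:,::-1])
E
python3 - <<'E'
from h import *
np.set_printoptions(precision=1,suppress=True)
s=read_state(); print(s['position'],s['ee_rot'],grip_point_offset,[k for k in get_image('top')])
Z=dict(sample_vial=0,light_cap=0,pull_knob=48,well_mouth=74,well_floor=42,photometer=0,rider_line=80,pointer_tip=72,beaker=0,stopper=0,timer=0)
ims=[]
for n in ['top','scene']:
    p=get_image(n); save(p,n+'0.png'); T=T_wc(p); print(n,T[:3,3],p['mtx'][0][0])
    ims.append(p['img'])
    for k,z in Z.items():
        for d in place_of(p,k)[:4]: print(k,round(d['conf'],2),np.array(d['at']),at_z(p,T,d['at'],z))
cv2.imwrite('pics/both.png',cv2.resize(np.vstack(ims),(480,600))[:,:,::-1])
E
```

```text
[ 173.2 -600.3  403.6] [-0.1  1.   0.  -0. ] 154.70000000000002 ['img', 'z_map', 'mtx', 'world_from_camera', 'shot']
top [ 411.6 -145.6 1217.4] 387.290242687969
sample_vial 0.73 [428.6 197.9] [ 600.1 -443.1    0. ]
sample_vial 0.7 [245.8 164.8] [712.1 141.2   0. ]
sample_vial 0.61 [388.9 256.8] [ 416.2 -313.     0. ]
sample_vial 0.46 [404.3 248.7] [ 441.  -361.3    0. ]
light_cap 0.63 [221.2 239.6] [471.  211.9   0. ]
light_cap 0.27 [243.  164.8] [712.2 150.3   0. ]
pull_knob 0.59 [308.3 224. ] [514.8 -65.8  48. ]
well_mouth 0.79 [329.8 177.5] [ 652.6 -131.8   74. ]
well_floor 0.89 [330.2 181. ] [ 648.3 -132.6   42. ]
photometer 0.67 [319.2 192.4] [619.9 -96.9   0. ]
rider_line 0.58 [298.8 199.6] [584.9 -39.4  80. ]
beaker 0.78 [388.8 178.6] [ 663.2 -319.4    0. ]
stopper 0.39 [247.1 164.9] [711.8 137.    0. ]
timer 0.63 [428.8 197.9] [ 600.1 -443.7    0. ]
scene [    4.9 -1047.1  1001. ] 507.7363700417343
sample_vial 0.62 [303.3 284.6] [ 411.8 -302.    -0. ]
sample_vial 0.6 [324.3 291.8] [ 444.8 -350.     0. ]
sample_vial 0.54 [321.5 270.1] [ 477.1 -284.6    0. ]
light_cap 0.49 [239.  169.7] [477.8 230.2  -0. ]
well_mouth 0.6 [343.5 193.5] [ 649.7 -125.8   74. ]
well_mouth 0.57 [342.  204.1] [ 620.3 -162.4   74. ]
well_floor 0.81 [343.1 203. ] [ 646.9 -129.4   42. ]
well_floor 0.3 [318.  271.9] [ 446.7 -317.1   42. ]
photometer 0.91 [331.5 211.3] [ 624.7 -102.6    0. ]
pointer_tip 0.54 [330.3 214.1] [ 571.1 -178.6   72. ]
beaker 0.96 [384.3 250.5] [ 660.3 -314.5    0. ]
timer 0.55 [394.  292.3] [ 592.8 -443.7    0. ]
```

```bash
python3 - <<'E'
import cv2,numpy as np
t=cv2.imread('pics/top0.png'); s=cv2.imread('pics/scene0.png')
a=cv2.resize(t[150:280,200:460],(800,400),interpolation=cv2.INTER_CUBIC)
b=cv2.resize(s[150:320,220:420],(0,0),fx=2,fy=2)[:200*2]
b=cv2.resize(s[230:310,270:430],(400,200),interpolation=cv2.INTER_CUBIC); c=cv2.resize(s[150:230,210:370],(400,200),interpolation=cv2.INTER_CUBIC)
cv2.imwrite('pics/v1.png',np.vstack([a,np.hstack([b,c])]))
E
```

```text
(no output)
```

View pics/v1.png

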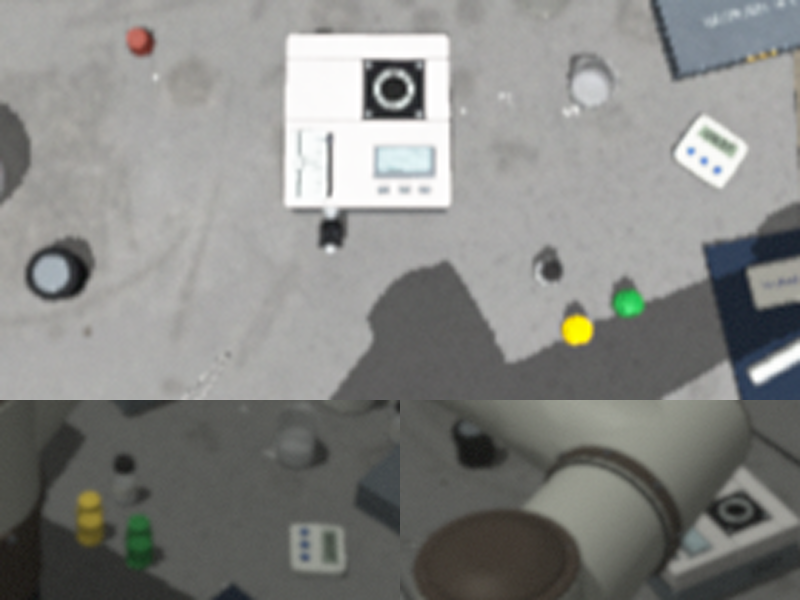

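The wanted vial is the clear one with the black cap: top (378,237), scene (319,263). The yellow one at top (388,257) and the green one at top (404,248) are look-alikes, and the crop confirms this. The light cap is the black cup at top (217,238).

```bash
cat >> h.py <<'E'
def move(xyz,yaw):
    """slide (mm) and roll (deg) to TCP xyz with tool-y (mod pi) at world angle 90deg+yaw, tool down"""
    s=read_state(); M=R.from_quat(s['ee_rot']).as_matrix()
    y=M[:,1]; cur=np.arctan2(y[1],y[0])
    dw=(np.pi/2+yaw-cur+np.pi/2)%np.pi-np.pi/2
    print('slide',np.round(M.T@(np.array(xyz)-s['position']),1),'roll',round(-np.degrees(dw),2),'j6',round(s['joints'][5],2),'t',s['clock'])
E
python3 - <<'E'
from h import *
p=get_image('wrist'); print(np.round(p['T_tool_cam'],3),p['mtx'][0]); s=read_state(); print(s['ee_rot'],np.round(s['position'],1))
move([460,-285,330],-0.03)
t=get_image('top'); T=T_wc(t)
for c in [(378,237),(217,238)]: print(at_z(t,T,c,50))
im=t['img']; g=cv2.inRange(im,(200,200,200),(255,255,255)); g[:, :280]=0;g[:,360:]=0
c=max(cv2.findContours(g,0,2)[0],key=cv2.contourArea); b=cv2.boxPoints(cv2.minAreaRect(c)); print([at_z(t,T,q,70).round(1) for q in b])
E
```

```text
[[ 1.0000e-03  9.6100e-01  2.7500e-01  6.9153e+01]
 [ 1.0000e+00 -1.0000e-03 -0.0000e+00 -5.8900e-01]
 [-0.0000e+00  2.7500e-01 -9.6100e-01  3.0829e+01]
 [ 0.0000e+00  0.0000e+00  0.0000e+00  1.0000e+00]] [294.49524432   0.         318.24529953]
[-1.39936652e-01  9.90160458e-01  9.46188763e-06  1.50852609e-05] [ 173.2 -600.5  404.7]
slide [-363.   223.7   74.7] roll 17.81 j6 -0.26 t 1.3
[ 474.74122624 -275.18179946   50.        ]
[473.42464873 210.22853847  50.        ]
[array([705.6, -16.6,  70. ]), array([ 704.3, -181.2,   70. ]), array([ 527.3, -179.4,   70. ]), array([528. , -18.6,  70. ])]
```

Request:
{"api": "carry_out", "payload": {"slide": [[-0.363, 0.2237, 0.07], [-0.363, 0.2237, 0.07], [-0.363, 0.2237, 0.07], [-0.363, 0.2237, 0.07], [-0.363, 0.2237, 0.07], [-0.363, 0.2237, 0.07], [-0.363, 0.2237, 0.07], [-0.363, 0.2237, 0.07]], "roll": [17, 17, 17, 17, 17, 17, 17, 17], "claw": [0.085, 0.085, 0.085, 0.085, 0.085, 0.085, 0.085, 0.085]}}

```text
clock: 2.35
position: [462.3, -282.2, 334.1]
ee_rot: [0.005, 1.0, 0.0, -0.0]
contact_force: [-0.2, -0.2, -0.1]
gripper_width: 85.0
grasp_force: 0.0
```

```bash
python3 - <<'E'
from h import *
np.set_printoptions(precision=1,suppress=True)
s=read_state(); p=get_image('wrist'); T=T_wc(p,s); print(s['clock'],s['position'],s['ee_rot'],s['joint_vel'])
for d in place_of(p,'sample_vial')[:4]: print(d['conf'],np.array(d['at']),at_z(p,T,d['at'],0))
for d in recognise(p,'sample_vial')[:4]: print(d['conf'],np.array(d['at']),at_z(p,T,d['at'],28),by_depth(p,T,d['at']))
save(p,'w1.png')
E
```

```text
2.35 [ 462.3 -282.2  334.1] [ 0.  1.  0. -0.] [-0.1 -0.  -0.   0.  -0.   0. ]
0.94 [296.3 141. ] [ 417.  -304.2    0. ]
0.93 [320.8 192.8] [ 471.4 -279.7    0. ]
0.83 [245.1 167.7] [ 443.7 -358.1    0. ]
0.97 [322.7 202.7] [ 474.1 -278.2   28. ] [ 465.5 -278.6   57.5]
0.86 [290.6 142.6] [ 416.2 -307.4   28. ] [ 413.8 -304.7   57. ]
0.59 [235.6 171.1] [ 442.2 -360.3   28. ] [ 437.1 -352.2   56.5]
```

View pics/w1.png

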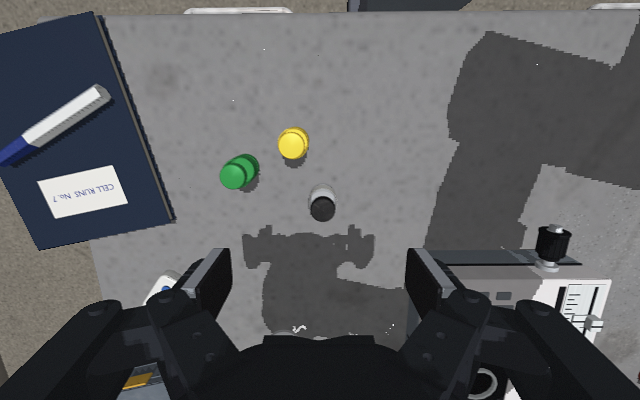

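The wrist view shows the clear vial with its black cap at (321,205), the yellow one at (293,143) and the green one at (238,172). The knob is at (552,243).

```bash
cat >> h.py <<'E'
def cloud(p,T):
    v,u=np.mgrid[0:400,0:640]; K=np.array(p['mtx']); z=p['z_map']
    P=np.stack([(u-K[0,2])/K[0,0]*z,-(v-K[1,2])/K[1,1]*z,-z],-1)
    X=P@T[:3,:3].T+T[:3,3]; X[z==0]=np.nan; return X
def circ(p,T,c,rad,zlo,zhi):
    X=cloud(p,T); m=(np.hypot(X[...,0]-c[0],X[...,1]-c[1])<rad)&(X[...,2]>zlo)&(X[...,2]<zhi)
    (x,y),r=cv2.minEnclosingCircle(X[m][:,:2].astype(np.float32)); return x,y,r,m.sum(),X[m].mean(0)
E
python3 - <<'E'
from h import *
np.set_printoptions(precision=1,suppress=True)
s=read_state(); p=get_image('wrist'); T=T_wc(p,s)
print(circ(p,T,(468,-279),25,54,61)); print(circ(p,T,(415,-305),25,54,61))
E
```

```text
(472.74444580078125, -278.4919738769531, 11.075395584106445, np.int64(455), array([ 472.2, -278.3,   56.9]))
(416.5174255371094, -304.1725158691406, 10.993306159973145, np.int64(536), array([ 416.3, -304.1,   56.8]))
```

```bash
python3 -c "
from h import *
move([472.5,-278.4,208],0); print(read_state()['position'])"
```

```text
slide [-12.9   7.4 126.9] roll -0.97 j6 -1.33 t 2.55
[ 459.471065   -285.56512747  334.92709017]
```

Request:
{"api": "carry_out", "payload": {"slide": [[-0.0129, 0.0074, 0.02], [-0.0129, 0.0074, 0.06], [-0.0129, 0.0074, 0.1], [-0.0129, 0.0074, 0.1269], [-0.0129, 0.0074, 0.1269], [-0.0129, 0.0074, 0.1269]], "roll": [0, 0, 0, 0, 0, 0], "claw": [0.085, 0.085, 0.085, 0.085, 0.085, 0.085]}}

```text
clock: 3.3
position: [473.2, -278.7, 209.1]
ee_rot: [0.008, 1.0, -0.0, 0.001]
contact_force: [-0.2, 0.6, -0.2]
gripper_width: 85.3
grasp_force: 0.0
```

```bash
python3 -c "
from h import *
s=read_state(); p=get_image('wrist'); T=T_wc(p,s); print(s['position'],circ(p,T,(472,-278),20,52,62)); save(p,'w2.png')"
```

```text
[ 473.17349858 -278.7248097   209.08117241] (472.5303955078125, -278.42816162109375, 11.270143508911133, np.int64(1698), array([ 471.2899614 , -278.38127951,   56.6427425 ]))
```

View pics/w2.png

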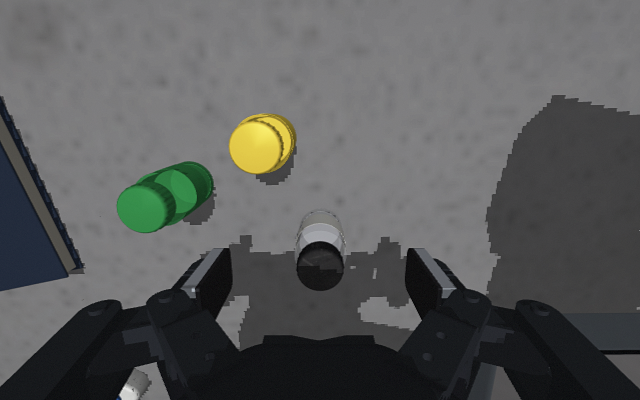

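The vial's cap at (320,265) is centred between the pads. I'll close on it and lift.

Request:
{"api": "carry_out", "payload": {"slide": [[0, 0, 0], [0, 0, 0], [0, 0, 0], [0, 0, 0], [0, 0, 0], [0, 0, 0], [0, 0, -0.005], [0, 0, -0.01]], "roll": [0, 0, 0, 0, 0, 0, 0, 0], "claw": [0.015, 0.015, 0.015, 0.015, 0.015, 0.015, 0.015, 0.015]}}

```text
clock: 4.35
position: [472.9, -277.7, 217.7]
ee_rot: [0.008, 1.0, 0.0, -0.0]
contact_force: [-0.5, 0.6, -0.9]
gripper_width: 23.2
grasp_force: 58.8
```

```bash
python3 - <<'E'
from h import *
s=read_state(); p=get_image('wrist'); T=T_wc(p,s); X=cloud(p,T); print(s['position'],s['gripper_width'],s['grasp_force'])
q=get_image('scene'); Tq=T_wc(q); u,v=proj(q,Tq,[472,-278,50]).astype(int); print(u,v)
a=cv2.resize(p['img'][200:350,220:420],(533,400),interpolation=cv2.INTER_CUBIC); b=cv2.resize(q['img'][max(v-40,0):v+40,u-26:u+27],(265,400),interpolation=cv2.INTER_CUBIC)
cv2.imwrite('pics/v3.png',np.hstack([a,b])[:,:,::-1])
for r in range(200,300,8): print(r,X[r,320].round(0), X[r,300].round(0))
E
```

```text
[ 472.85797694 -277.74321481  217.68852056] 23.15476140274287 58.829154512059176
318 256
200 [ 457. -277.   -0.] [ 457. -290.    0.]
208 [ 463. -277.   -1.] [ 462. -290.   -1.]
216 [ 459. -277.   27.] [ 468. -290.   -0.]
224 [ 459. -277.   38.] [ 462. -288.   31.]
232 [ 460. -277.   49.] [ 463. -288.   40.]
240 [ 462. -277.   54.] [ 463. -287.   50.]
248 [ 461. -277.   64.] [ 467. -287.   52.]
256 [ 464. -277.   67.] [ 465. -286.   65.]
264 [ 468. -277.   66.] [ 468. -286.   67.]
272 [ 473. -277.   66.] [ 472. -286.   66.]
280 [ 477. -277.   65.] [ 476. -287.   66.]
288 [ 480. -277.   67.] [ 523. -292.   -0.]
296 [ 530. -278.   -0.] [ 530. -292.   -1.]
```

View pics/v3.png

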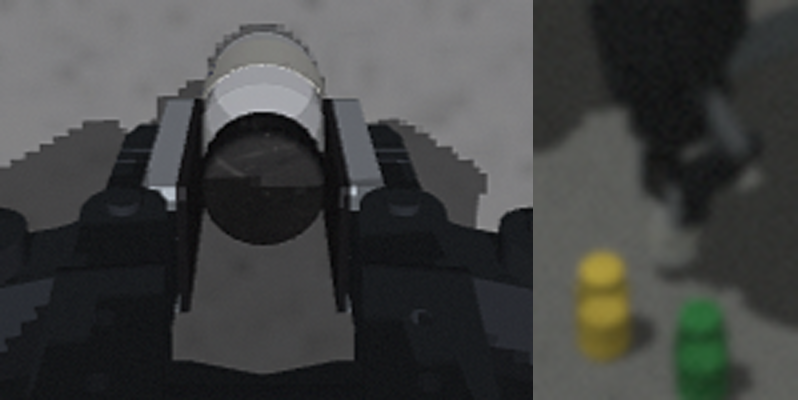

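```bash
python3 -c "
from h import *
move([690,-125,350],0)"
```

```text
slide [-214.5  156.2 -131.6] roll -0.9 j6 -1.35 t 4.45
```

Request:
{"api": "carry_out", "payload": {"slide": [[0, 0, -0.04], [0, 0, -0.1], [-0.04, 0.03, -0.132], [-0.08, 0.06, -0.132], [-0.125, 0.09, -0.132], [-0.17, 0.12, -0.132], [-0.2145, 0.1562, -0.132], [-0.2145, 0.1562, -0.132]], "roll": [0, 0, 0, 0, 0, 0, 0, 0], "claw": [0.015, 0.015, 0.015, 0.015, 0.015, 0.015, 0.015, 0.015]}}

```text
clock: 5.45
position: [692.3, -122.2, 347.7]
ee_rot: [0.006, 1.0, 0.0, -0.001]
contact_force: [-0.4, 0.0, -0.2]
gripper_width: 23.2
grasp_force: 59.0
```

Request:
{"api": "carry_out", "payload": {"slide": [[0, 0, 0], [0, 0, 0]], "roll": [0, 0], "claw": [0.015, 0.015]}}

```text
clock: 5.7
position: [689.1, -125.9, 350.0]
ee_rot: [0.009, 1.0, 0.0, -0.0]
contact_force: [0.0, 0.3, 0.6]
gripper_width: 23.1
grasp_force: 59.0
```

```bash
python3 - <<'E'
from h import *
np.set_printoptions(precision=1,suppress=True)
s=read_state(); p=get_image('wrist'); T=T_wc(p,s); print(s['clock'],s['position'],s['gripper_width'])
for k,z in dict(well_mouth=74,well_floor=42,pull_knob=48,rider_line=80,pointer_tip=72,photometer=0).items():
    for d in place_of(p,k)[:2]: print(k,d['conf'],np.array(d['at']),at_z(p,T,d['at'],z))
print(circ(p,T,(651,-131),25,72,76)); save(p,'w4.png')
E
```

```text
5.7 [ 689.1 -125.9  350. ] 23.075484214884458
well_mouth 0.56 [316.2 154.3] [ 650.3 -127.2   74. ]
well_floor 0.79 [317.3 151.8] [ 652.  -126.4   42. ]
rider_line 0.57 [416.3  61.1] [581.8 -51.4  80. ]
pointer_tip 0.5 [411.6  89.2] [600.8 -51.1  72. ]
photometer 0.68 [340.2 118.1] [ 622.3 -102.1    0. ]
(650.0458984375, -126.03974151611328, 18.390687942504883, np.int64(461), array([ 649.6, -126. ,   73.8]))
```

View pics/w4.png

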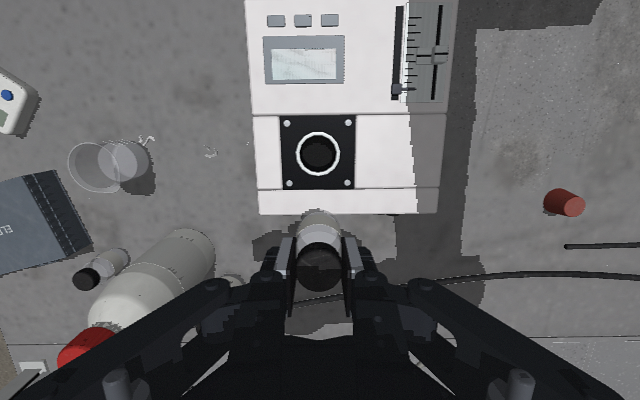

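The well mouth is clear at (318,153), the pointer is at (397,90), and the rider is at (437,55). The vial hangs upright at (321,265).

```bash
python3 - <<'E'
from h import *
np.set_printoptions(precision=2,suppress=True)
s=read_state(); p=get_image('wrist'); T=T_wc(p,s); X=cloud(p,T); print(s['position'])
print('vial top',circ(p,T,s['position'][:2],20,185,210))
m=np.nan_to_num(abs(X[...,2]-70)<2.0)
L=[];Rr=[]
for r in range(20,205,4):
    c=np.where(m[r])[0]
    if len(c)>50: L.append(X[r,c[0],:2]); Rr.append(X[r,c[-1],:2])
for E in (L,Rr):
    E=np.array(E,np.float32); v=cv2.fitLine(E,cv2.DIST_HUBER,0,.01,.01).ravel(); print('edge',v,np.arctan(v[1]/v[0]))
u=cv2.resize(p['img'][0:120,370:470],(500,600),interpolation=cv2.INTER_CUBIC); cv2.imwrite('pics/v5.png',u[:,:,::-1])
np.savez('w4',T=T,K=p['mtx'],img=p['img'],z=p['z_map'])
c=circ(p,T,(650,-126),25,72,76); print(c[:2]); move([c[0],c[1],270],0)
E
```

```text
[ 689.72 -125.38  350.11]
vial top (686.9649658203125, -125.32697296142578, 18.786096572875977, np.int64(3053), array([ 685.82, -125.39,  197.47]))
edge [   1.     -0.    617.85 -178.81] -0.0033380035
edge [  1.    -0.   633.05 -21.09] -0.0043892115
(652.0988159179688, -126.18954467773438)
slide [37.7 -1.6 80. ] roll -0.93 j6 -1.64 t 6.1
```

View pics/v5.png

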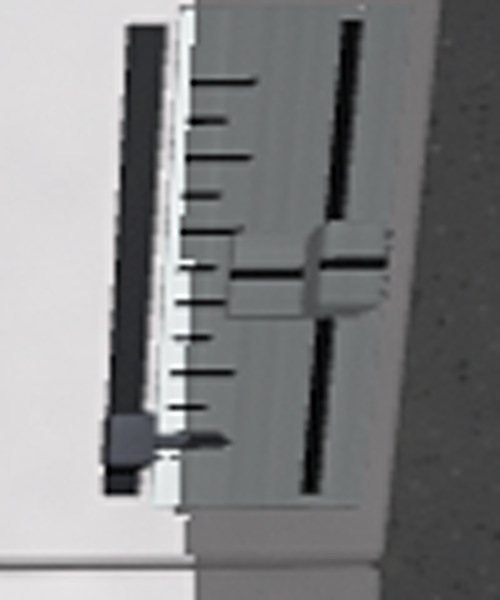

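```bash
python3 - <<'E'
from h import *
np.set_printoptions(precision=2,suppress=True)
A=[]
for i in range(5):
    s=read_state(); p=get_image('wrist'); T=T_wc(p,s); X=cloud(p,T); P=np.array(s['position'])
    w=circ(p,T,(650.5,-126),24,72,76)
    m=(abs(X[...,1]-P[1])<9)&(abs(X[...,0]-P[0])<25)&(abs(X[...,2]-(P[2]-152.5))<3.5)
    f=lambda c,r,z:at_z(p,T,(c,r),z)
    x=X[m][:,0]; A.append([*P,*w[:3],*np.percentile(x,[1,99])-P[0],X[m][:,2].mean()-P[2],f(415.6,88,72)[0],f(423.6,54.6,74)[0],f(415.6,88,74)[0]])
A=np.array(A);print(A);print(A.mean(0)); move([*A.mean(0)[3:5],270],0)
E
```

```text
[[ 689.8  -125.24  350.04  648.54 -126.66   19.82  -11.19    9.19 -151.87
   600.72  577.19  600.88]
 [ 689.85 -125.19  349.93  652.81 -123.97   21.91  -11.16    9.05 -151.86
   600.72  577.2   600.88]
 [ 689.9  -125.1   349.86  650.64 -127.24   19.61  -11.23    9.17 -151.86
   600.74  577.23  600.91]
 [ 689.94 -125.04  349.81  650.25 -129.21   21.47  -11.22    9.16 -151.86
   600.76  577.26  600.93]
 [ 689.97 -125.01  349.81  649.96 -125.92   18.37  -11.23    9.1  -151.91
   600.8   577.29  600.96]]
[ 689.89 -125.11  349.89  650.44 -126.6    20.23  -11.21    9.13 -151.87
  600.75  577.23  600.91]
slide [39.5 -2.2 79.8] roll -0.91 j6 -1.64 t 6.35
```

Request:
{"api": "carry_out", "payload": {"slide": [[0.0391, -0.0015, 0.02], [0.0391, -0.0015, 0.05], [0.0391, -0.0015, 0.062], [0.0391, -0.0015, 0.062], [0.0391, -0.0015, 0.062]], "roll": [0, 0, 0, 0, 0], "claw": [0.015, 0.015, 0.015, 0.015, 0.015]}}

```text
clock: 6.98
position: [651.7, -125.8, 288.9]
ee_rot: [0.008, 1.0, -0.0, 0.001]
contact_force: [0.6, 0.3, -0.2]
gripper_width: 23.4
grasp_force: 59.0
```

```bash
python3 - <<'E'
from h import *
for i in range(3): q=get_image('top')
p=get_image('wrist'); s=read_state(); print(s['position'],s['contact_force']); move([650.8,-125.9,255],0)
T=T_wc(q); a,b=proj(q,T,[650,-126,90]).astype(int)
cv2.imwrite('pics/v6.png',np.hstack([cv2.resize(p['img'][190:330,230:410],(514,400),interpolation=2)])[:,:,::-1])
E
```

```text
[ 651.17470225 -125.85213746  288.65136654] [-0.04336445 -0.85862803 -0.01901437]
slide [ 0.4 -0.1 33.7] roll -0.91 j6 -1.64 t 7.175
```

View pics/v6.png

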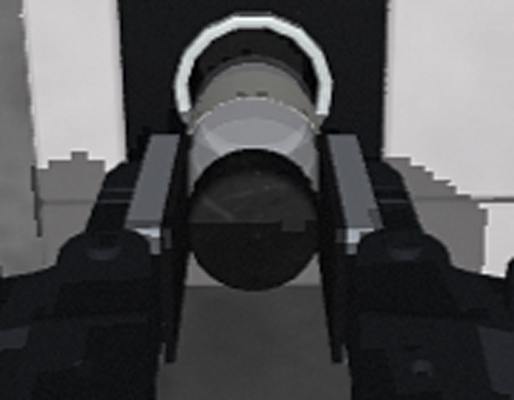

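The vial at column 252 lies over the collar at column 253, so I'm descending.

Request:
{"api": "carry_out", "payload": {"slide": [[0.0004, 0, 0.006], [0.0004, 0, 0.012], [0.0004, 0, 0.018], [0.0004, 0, 0.024], [0.0004, 0, 0.024], [0.0004, 0, 0.024]], "roll": [0, 0, 0, 0, 0, 0], "claw": [0.015, 0.015, 0.015, 0.015, 0.015, 0.015]}}

```text
clock: 7.92
position: [650.6, -125.9, 263.9]
ee_rot: [0.008, 1.0, -0.0, 0.0]
contact_force: [0.3, -0.3, 0.6]
gripper_width: 23.2
grasp_force: 59.0
```

Request:
{"api": "carry_out", "payload": {"slide": [[0, 0, 0.005], [0, 0, 0.009], [0, 0, 0.0122], [0, 0, 0.0122], [0, 0, 0.0122]], "roll": [0, 0, 0, 0, 0], "claw": [0.015, 0.015, 0.015, 0.015, 0.015]}}

```text
clock: 8.55
position: [650.5, -125.9, 251.7]
ee_rot: [0.008, 1.0, -0.0, 0.0]
contact_force: [0.3, 0.1, -0.1]
gripper_width: 23.4
grasp_force: 59.0
```

Release and rise.

Request:
{"api": "carry_out", "payload": {"slide": [[0, 0, 0], [0, 0, 0], [0, 0, 0], [0, 0, 0], [0, 0, -0.03], [0, 0, -0.09], [0.0, 0, -0.12], [0.0, 0, -0.12]], "roll": [0, 0, 0, 0, 0, 0, 0, 0], "claw": [0.085, 0.085, 0.085, 0.085, 0.085, 0.085, 0.085, 0.085]}}

```text
clock: 9.55
position: [650.8, -125.9, 375.5]
ee_rot: [0.008, 1.0, -0.0, 0.004]
contact_force: [0.5, 0.4, -1.3]
gripper_width: 85.3
grasp_force: 0.0
```

```bash
python3 - <<'E'
from h import *
s=read_state(); p=get_image('wrist'); s=read_state(); p=get_image('wrist'); T=T_wc(p,s); X=cloud(p,T)
m=(np.hypot(X[...,0]-650,X[...,1]+126)<16)&(X[...,2]>85); print(s['position'],m.sum(),X[m].mean(0),np.percentile(X[m],[1,99],axis=0))
move([480,215,340],0)
t=get_image('top'); print([at_z(t,T_wc(t),d['at'],0) for d in place_of(t,'light_cap')[:2]])
E
```

```text
[ 650.33504836 -125.83407668  372.92328337] 6653 [ 641.04869176 -125.91628552  268.09246333] [[ 639.04809999 -138.29657376   95.17249931]
 [ 656.49383069 -113.39215005  292.8907793 ]]
slide [175.6 338.   31.5] roll -0.93 j6 -1.64 t 9.65
[]
```

Request:
{"api": "carry_out", "payload": {"slide": [[0.176, 0.338, 0.0], [0.176, 0.338, 0.0], [0.176, 0.338, 0.0], [0.176, 0.338, 0.0], [0.176, 0.338, 0.02], [0.176, 0.338, 0.03], [0.176, 0.338, 0.03], [0.176, 0.338, 0.03]], "roll": [0, 0, 0, 0, 0, 0, 0, 0], "claw": [0.085, 0.085, 0.085, 0.085, 0.085, 0.085, 0.085, 0.085]}}

```text
clock: 10.75
position: [479.7, 215.3, 340.7]
ee_rot: [0.007, 1.0, -0.001, -0.001]
contact_force: [-0.0, 0.1, -0.3]
gripper_width: 85.0
grasp_force: 0.0
```

```bash
python3 - <<'E'
from h import *
for i in range(3): s=read_state(); p=get_image('wrist'); 
T=T_wc(p,s); X=cloud(p,T); print(s['position'])
c=circ(p,T,(472,212),60,44,56); print(c); c=circ(p,T,c[4][:2],30,46,54); print(c)
save(p,'w7.png'); move([c[0],c[1],196],0)
E
```

```text
[480.40543629 214.13805835 341.47817472]
(472.1435852050781, 211.8961944580078, 27.199827194213867, np.int64(2592), array([470.90797541, 211.84603545,  50.06360828]))
(472.1435852050781, 211.8961944580078, 27.199827194213867, np.int64(2579), array([470.987292  , 211.80798025,  50.08924213]))
slide [  8.3  -2.1 145.6] roll -1.01 j6 -2.32 t 10.9
```

View pics/w7.png

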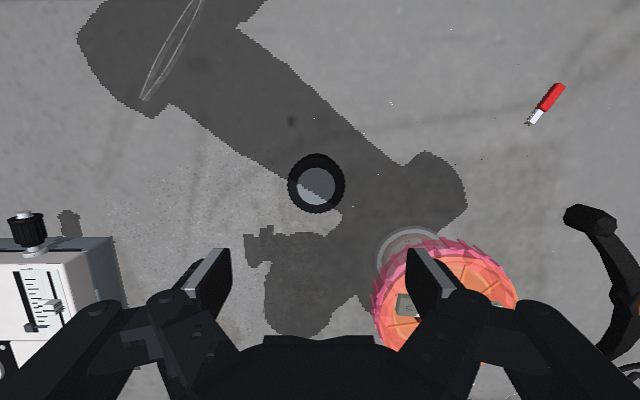

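The light cap is the black ring with a lit solid top at (316,183), and an orange object at (445,285) is close by. I'll check its clearance to the fingers.

```bash
python3 - <<'E'
from h import *
s=read_state(); p=get_image('wrist'); T=T_wc(p,s); X=cloud(p,T)
m=np.nan_to_num((X[...,2]>12)&(X[...,2]<150)); n,l,st,_=cv2.connectedComponentsWithStats(m.astype(np.uint8))
for i in range(1,n):
    if st[i,4]>60: print(st[i],np.percentile(X[l==i],[2,98],axis=0).round(0).tolist())
E
```

```text
[ 287  154   59   60 2664] [[447.0, 188.0, 42.0], [495.0, 235.0, 52.0]]
[ 568  204   72  157 4907] [[508.0, 483.0, 17.0], [671.0, 543.0, 58.0]]
[    0   210   122   177 11834] [[498.0, -108.0, 15.0], [648.0, -19.0, 75.0]]
[ 370  227  149  125 7424] [[513.0, 261.0, 17.0], [592.0, 364.0, 117.0]]
[621 362  19  10 105] [[709.0, 591.0, 12.0], [726.0, 603.0, 21.0]]
```

Request:
{"api": "carry_out", "payload": {"slide": [[0.0083, -0.0021, 0.03], [0.0083, -0.0021, 0.07], [0.0083, -0.0021, 0.11], [0.0083, -0.0021, 0.135], [0.0083, -0.0021, 0.1485], [0.0083, -0.0021, 0.1485], [0.0083, -0.0021, 0.1485]], "roll": [0, 0, 0, 0, 0, 0, 0], "claw": [0.085, 0.085, 0.085, 0.085, 0.085, 0.085, 0.085]}}

```text
clock: 11.82
position: [472.1, 213.0, 194.2]
ee_rot: [0.008, 1.0, 0.001, 0.001]
contact_force: [0.6, -0.7, -0.4]
gripper_width: 85.0
grasp_force: 0.0
```

Request:
{"api": "carry_out", "payload": {"slide": [[0, 0, 0], [0, 0, 0], [0, 0, 0], [0, 0, 0], [0, 0, 0], [0, 0, -0.01], [0, 0, -0.02], [0, 0, -0.02]], "roll": [0, 0, 0, 0, 0, 0, 0, 0], "claw": [0.045, 0.045, 0.045, 0.045, 0.045, 0.045, 0.045, 0.045]}}

```text
clock: 12.82
position: [471.8, 213.2, 214.3]
ee_rot: [0.008, 1.0, 0.001, 0.001]
contact_force: [0.6, 0.5, 0.4]
gripper_width: 51.5
grasp_force: 62.4
```

```bash
python3 - <<'E'
from h import *
s=read_state(); p=get_image('wrist'); T=T_wc(p,s); X=cloud(p,T); P=np.array(s['position']); print(P,s['gripper_width'],s['grasp_force'])
m=(abs(X[...,1]-P[1])<12)&(abs(X[...,0]-P[0])<35)&(X[...,2]>P[2]-150)&(X[...,2]<P[2]-137)
x=X[m]; print(m.sum(),np.percentile(x,[1,50,99],axis=0)-P)
a=np.linalg.lstsq(np.c_[x[:,:2]-P[:2],np.ones(len(x))],x[:,2],rcond=None)[0]; print('tilt',a)
move([690,-126,380],0)
E
```

```text
[471.78747771 213.17370073 214.29567757] 51.51119978019461 62.40455389022827
5904 [[-2.56155900e+01 -1.17752669e+01 -1.48681461e+02]
 [-3.42828275e+00  3.22697013e-02 -1.44113190e+02]
 [ 2.46165310e+01  1.17718705e+01 -1.42777781e+02]]
tilt [ 1.86945812e-02 -4.89006727e-05  7.00926241e+01]
slide [-223.9 -335.3 -166.4] roll -0.91 j6 -2.32 t 12.875
```

Request:
{"api": "carry_out", "payload": {"slide": [[0, 0, -0.06], [0, 0, -0.12], [0, 0, -0.15]], "roll": [0, 0, 0], "claw": [0.045, 0.045, 0.045]}}

```text
clock: 13.25
position: [471.7, 213.0, 366.4]
ee_rot: [0.008, 1.0, 0.002, 0.002]
contact_force: [0.1, 0.4, -0.9]
gripper_width: 51.4
grasp_force: 62.9
```

Request:
{"api": "carry_out", "payload": {"slide": [[-0.224, -0.335, 0], [-0.224, -0.335, 0], [-0.224, -0.335, 0], [-0.224, -0.335, 0], [-0.224, -0.335, 0], [-0.224, -0.335, 0], [-0.224, -0.335, 0], [-0.224, -0.335, 0]], "roll": [0, 0, 0, 0, 0, 0, 0, 0], "claw": [0.045, 0.045, 0.045, 0.045, 0.045, 0.045, 0.045, 0.045]}}

```text
clock: 14.25
position: [690.7, -127.8, 361.1]
ee_rot: [0.01, 1.0, 0.0, -0.001]
contact_force: [-1.1, 0.6, 0.5]
gripper_width: 51.6
grasp_force: 62.9
```

Request:
{"api": "carry_out", "payload": {"slide": [[0, 0, 0], [0, 0, 0]], "roll": [0, 0], "claw": [0.045, 0.045]}}

```text
clock: 14.5
position: [689.8, -124.5, 363.3]
ee_rot: [0.007, 1.0, 0.0, -0.0]
contact_force: [0.8, 0.7, 0.2]
gripper_width: 51.1
grasp_force: 62.9
```

```bash
python3 - <<'E'
from h import *
for i in range(3): s=read_state(); p=get_image('wrist')
T=T_wc(p,s); P=np.array(s['position']); print(P,s['gripper_width'])
print('vial top',circ(p,T,(650,-126),18,95,103)); print('collar',circ(p,T,(650,-126),24,72.5,75.5))
X=cloud(p,T); m=(abs(X[...,1]-P[1])<12)&(abs(X[...,0]-P[0])<35)&(X[...,2]>P[2]-150)&(X[...,2]<P[2]-137)
x=X[m]; print(m.sum(),np.percentile(x,[1,50,99],axis=0)-P)
save(p,'w8.png'); move([650.8,-126,300],0)
E
```

```text
[ 689.87751355 -124.51855494  363.60511316] 51.61258395664801
vial top (650.2389526367188, -126.54473876953125, 11.150790214538574, np.int64(590), array([ 649.87506337, -126.49154373,   98.81409662]))
collar (649.9166259765625, -125.93526458740234, 18.248897552490234, np.int64(389), array([ 649.54987509, -125.61341688,   73.9420733 ]))
5873 [[-2.58215925e+01 -1.17217675e+01 -1.48399149e+02]
 [-3.49622967e+00 -1.88828365e-02 -1.44193356e+02]
 [ 2.45086684e+01  1.17026552e+01 -1.42806941e+02]]
slide [39.2 -2.  63.6] roll -0.84 j6 -1.64 t 14.65
```

View pics/w8.png

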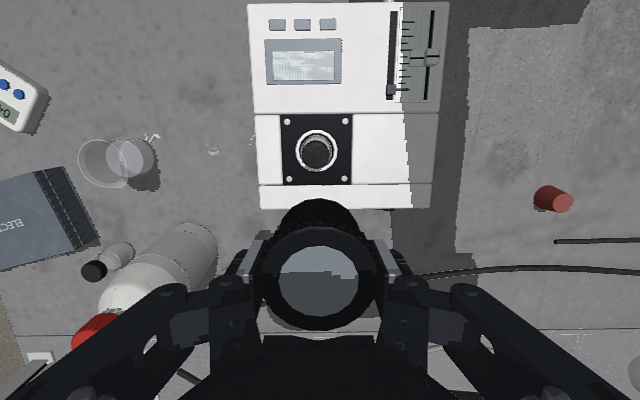

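The vial is seated: its top is at z 98.8 mm, inside the collar at (316,151). The cap is held level, so I'm placing it.

Request:
{"api": "carry_out", "payload": {"slide": [[0.0394, -0.002, 0.01], [0.0394, -0.002, 0.03], [0.0394, -0.002, 0.055], [0.0394, -0.002, 0.0636], [0.0394, -0.002, 0.0636], [0.0394, -0.002, 0.0636]], "roll": [0, 0, 0, 0, 0, 0], "claw": [0.045, 0.045, 0.045, 0.045, 0.045, 0.045]}}

```text
clock: 15.4
position: [651.2, -126.9, 300.7]
ee_rot: [0.008, 1.0, -0.0, 0.001]
contact_force: [0.1, -0.2, -1.0]
gripper_width: 51.3
grasp_force: 62.9
```

Request:
{"api": "carry_out", "payload": {"slide": [[0, 0, 0.006], [0, 0, 0.012], [0, 0, 0.018], [0, 0, 0.024], [0, 0, 0.024]], "roll": [0, 0, 0, 0, 0], "claw": [0.045, 0.045, 0.045, 0.045, 0.045]}}

```text
clock: 16.02
position: [650.6, -127.0, 274.6]
ee_rot: [0.008, 1.0, 0.0, -0.001]
contact_force: [-0.2, -0.2, -0.5]
gripper_width: 51.3
grasp_force: 62.9
```

Request:
{"api": "carry_out", "payload": {"slide": [[0, 0.001, 0.003], [0, 0.001, 0.006], [0, 0.001, 0.009], [0, 0.001, 0.0105], [0, 0.001, 0.0105], [0, 0.001, 0.0105]], "roll": [0, 0, 0, 0, 0, 0], "claw": [0.045, 0.045, 0.045, 0.045, 0.045, 0.045]}}

```text
clock: 16.77
position: [650.8, -126.0, 265.1]
ee_rot: [0.008, 1.0, -0.0, 0.0]
contact_force: [-0.8, 0.3, -0.7]
gripper_width: 51.5
grasp_force: 62.9
```

Request:
{"api": "carry_out", "payload": {"slide": [[0, 0, 0], [0, 0, 0], [0, 0, 0], [0, 0, 0], [0, 0, -0.03], [0, 0, -0.08], [0, 0, -0.12], [0, 0, -0.12]], "roll": [0, 0, 0, 0, 0, 0, 0, 0], "claw": [0.085, 0.085, 0.085, 0.085, 0.085, 0.085, 0.085, 0.085]}}

```text
clock: 17.77
position: [651.3, -126.1, 389.9]
ee_rot: [0.008, 1.0, -0.0, 0.005]
contact_force: [0.3, -0.2, -0.5]
gripper_width: 85.2
grasp_force: 0.0
```

Request:
{"api": "carry_out", "payload": {"slide": [[0.05, 0.05, 0], [0.08, 0.055, 0], [0.08, 0.055, 0], [0.08, 0.055, 0], [0.08, 0.055, 0]], "roll": [-0.7, -0.7, -0.7, -0.7, -0.7], "claw": [0.085, 0.085, 0.085, 0.085, 0.085]}}

```text
clock: 18.4
position: [572.4, -70.0, 384.5]
ee_rot: [0.002, 1.0, -0.0, -0.0]
contact_force: [0.9, -0.3, -1.0]
gripper_width: 84.9
grasp_force: 0.0
```

```bash
python3 - <<'E'
from h import *
for i in range(3): s=read_state(); p=get_image('wrist')
T=T_wc(p,s); P=np.array(s['position']); print(P,s['ee_rot'])
t=get_image('top'); Tt=T_wc(t); print('top cap',circ(t,Tt,(650,-126),35,112,126))
print('wrist cap',circ(p,T,(650,-126),35,113,126))
for k,z in dict(pull_knob=48,rider_line=80,pointer_tip=72).items():
    for d in place_of(p,k)[:2]: print(k,d['conf'],np.array(d['at']),at_z(p,T,d['at'],z))
X=cloud(p,T); m=(abs(X[...,0]-511)<13)&(abs(X[...,1]+63)<25)&(X[...,2]>45)&(X[...,2]<66); print('knob',m.sum(),np.percentile(X[m],[1,50,99],axis=0))
save(p,'w9.png'); move([511.2,-63.4,215],-0.004); np.savez('w9',T=T,K=p['mtx'],img=p['img'],z=p['z_map'])
E
```

```text
[572.32541674 -70.05908274 384.4713141 ] [ 2.24137901e-03  9.99997446e-01 -3.45140852e-05 -2.88280013e-04]
top cap (648.5038452148438, -124.64897918701172, 26.768442153930664, np.int64(259), array([ 648.93218531, -125.29350831,  119.70261906]))
wrist cap (651.2553100585938, -125.83661651611328, 27.512189865112305, np.int64(2475), array([ 648.49516892, -124.48346897,  119.83625241]))
pull_knob 0.93 [326.4 122.5] [509.21496049 -61.91799228  48.        ]
rider_line 0.5 [339.7 196.1] [577.12721197 -49.71792294  80.        ]
rider_line 0.38 [340.4 218.1] [599.5328165  -48.66480679  80.        ]
pointer_tip 0.81 [340.4 219.6] [603.95441607 -48.00849677  72.        ]
knob 619 [[498.29461521 -74.40985859  48.0778869 ]
 [510.40818818 -63.57764351  57.15504261]
 [523.90967135 -52.44979526  60.71848707]]
slide [ 60.6   6.2 169.8] roll -0.0 j6 -1.73 t 18.75
```

View pics/w9.png

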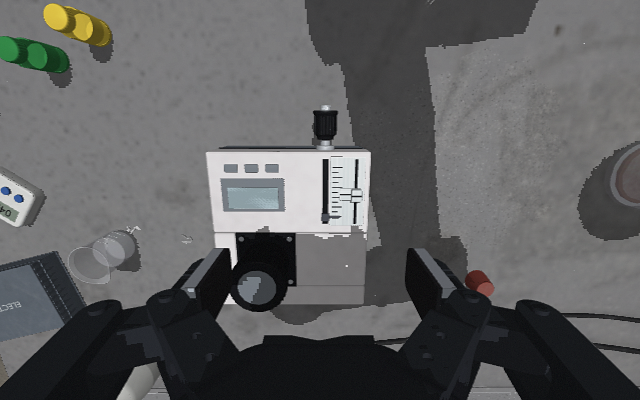

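The cap stands flat on the deck, top z 119.8 mm, at (258,285). The knob is at (326,125), the rider at (356,196), and the pointer at (326,217). Next I'll work out the pull from the depth data.

```bash
python3 - <<'E'
from h import *
np.set_printoptions(precision=1,suppress=True,linewidth=160)
d=np.load('w4.npz'); p=dict(img=d['img'],z_map=d['z'],mtx=d['K']); T=d['T']; X=cloud(p,T)
for n,(r,c) in dict(tip=(88,414),tip2=(88,408),tongue=(52,421),tongue2=(57,424),block=(50,440),block2=(56,441),scale=(70,420)).items(): print(n,X[r-1:r+2,c-1:c+2].reshape(-1,3).mean(0),X[r-1:r+2,c,2])
zt=X[51:59:2,419:430:3,2]; print(zt)
for zp in (71,72,73,74): print(zp,at_z(p,T,(415.5,87.8),zp)[0])
for z in (71,72,73,74): print(z,at_z(p,T,(423.3,54.4),z)[0])
print('block',at_z(p,T,(440.4,52.6),80)[0], 'scale lines',[at_z(p,T,(370+220/5,r/5),70.5)[0].round(1) for r in (408,371,337,302,231,157,82)])
E
```

```text
tip [600.7 -48.9  72.3] [73.7 74.5 71.2]
tip2 [600.7 -54.   73.4] [73.4 73.  73.2]
tongue [575.2 -45.8  73.4] [74.3 73.7 74.3]
tongue2 [578.7 -43.4  73.6] [73.1 73.6 72.8]
block [575.3 -34.   79.9] [79.7 80.4 79.7]
block2 [579.4 -33.1  80.5] [81.4 80.2 81.1]
scale [587.5 -44.8  70.9] [69.8 71.1 72.1]
[[73.1 73.1 73.6 72.9]
 [73.1 73.1 74.5 73.8]
 [73.1 74.7 73.5 73.4]
 [74.4 74.4 74.7 73.3]]
71 600.4343953126368
72 600.5161763076809
73 600.5979573027249
74 600.6797382977691
71 576.4555314154921
72 576.6339026458186
73 576.8122738761449
74 576.9906451064712
block 577.0450168655632 scale lines [np.float64(595.8), np.float64(590.4), np.float64(585.5), np.float64(580.5), np.float64(570.5), np.float64(560.4), np.float64(550.4)]
```

Request:
{"api": "carry_out", "payload": {"slide": [[0.03, 0.0062, 0.02], [0.0593, 0.0062, 0.06], [0.0593, 0.0062, 0.1], [0.0593, 0.0062, 0.14], [0.0593, 0.0062, 0.17], [0.0593, 0.0062, 0.183], [0.0593, 0.0062, 0.183], [0.0593, 0.0062, 0.183]], "roll": [0, 0, 0, 0, 0, 0, 0, 0], "claw": [0.085, 0.085, 0.085, 0.085, 0.085, 0.085, 0.085, 0.085]}}

```text
clock: 19.75
position: [513.0, -63.2, 203.2]
ee_rot: [0.002, 1.0, 0.0, 0.001]
contact_force: [0.3, -0.5, -1.1]
gripper_width: 85.1
grasp_force: 0.0
```

Request:
{"api": "carry_out", "payload": {"slide": [[0, 0, 0], [0, 0, 0], [0, 0, 0], [0, 0, 0], [0, 0, 0], [0, 0, 0], [0, 0, 0]], "roll": [0, 0, 0, 0, 0, 0, 0], "claw": [0.012, 0.012, 0.012, 0.012, 0.012, 0.012, 0.012]}}

```text
clock: 20.62
position: [512.4, -63.1, 202.5]
ee_rot: [0.002, 1.0, 0.0, 0.0]
contact_force: [-2.6, 1.0, 6.0]
gripper_width: 20.0
grasp_force: 57.7
```

```bash
python3 - <<'E'
from h import *
A=np.array([ (get_image('wrist'),read_state()['position'])[1] for i in range(4)]); print(A)
p=get_image('wrist'); s=read_state(); T=T_wc(p,s); np.savez('w10',z=p['z_map'],img=p['img'],T=T)
M=R.from_quat(s['ee_rot']).as_matrix(); print(M.T@np.array([-23.7,0.1,0]),s['contact_force'],s['gripper_width'])
for k in ['pull_knob','rider_line','pointer_tip']: print(k,place_of(p,k)[:1])
X=cloud(p,T); m=(abs(X[...,1]+63.4)<9)&(X[...,0]<530)&(X[...,2]>40)&(X[...,2]<66); print(m.sum(),np.percentile(X[m],[1,50,99],axis=0))
E
```

```text
[[512.43651452 -63.15006444 202.45152259]
 [512.43536046 -63.16364939 202.45538468]
 [512.41700019 -63.15638629 202.449959  ]
 [512.41586687 -63.14767919 202.44172538]]
[ 2.37002031e+01  1.76520389e-02 -7.69039027e-03] [-1.33516119  1.66407468  5.17359464] 19.735913319614937
pull_knob [{'at': [318.5, 265.0], 'conf': 0.95}]
rider_line []
pointer_tip []
2934 [[492.0560579  -72.13029148  42.44170388]
 [505.04679568 -63.52886878  56.9600556 ]
 [529.25562794 -54.65595513  60.54324481]]
```

Gripped. Now I'll pull 23.7 mm straight out.

Request:
{"api": "carry_out", "payload": {"slide": [[0.004, 0, 0], [0.008, 0, 0], [0.012, 0, 0], [0.016, 0, 0], [0.02, 0, 0], [0.0237, 0, 0], [0.0237, 0, 0], [0.0237, 0, 0]], "roll": [0, 0, 0, 0, 0, 0, 0, 0], "claw": [0.012, 0.012, 0.012, 0.012, 0.012, 0.012, 0.012, 0.012]}}

```text
clock: 22.02
position: [489.3, -63.0, 202.5]
ee_rot: [0.002, 1.0, 0.0, 0.001]
contact_force: [5.6, -0.1, 1.1]
gripper_width: 19.8
grasp_force: 58.1
```

```bash
python3 - <<'E'
from h import *
for i in range(3): p=get_image('wrist'); s=read_state()
T=T_wc(p,s); print(s['position'],s['contact_force'],s['gripper_width'],s['clock'])
X=cloud(p,T); m=(abs(X[...,1]+63.4)<9)&(X[...,0]<506)&(X[...,2]>40)&(X[...,2]<66); print(m.sum(),np.percentile(X[m],[1,50,99],axis=0))
old=np.load('w10.npz')['img']; g=lambda a:cv2.cvtColor(a,cv2.COLOR_RGB2GRAY)
tm=g(old)[225:290,300:340]; r=cv2.minMaxLoc(cv2.matchTemplate(g(p['img']),tm,cv2.TM_CCOEFF_NORMED)); print(r)
t=get_image('top'); T2=T_wc(t); print('cap',circ(t,T2,(650,-126),35,112,126))
q=get_image('scene')
for c,n in ((t,'top'),(q,'scene')):
  for k,z in (('rider_line',74),('pointer_tip',73)): print(n,k,[(d['at'],d['conf'],at_z(c,T_wc(c),d['at'],z)) for d in place_of(c,k)[:2]])
u,v=proj(t,T2,[577,-50,73]).astype(int); a=cv2.resize(t['img'][v-25:v+25,u-30:u+30],(400,333),interpolation=2)
u,v=proj(q,T_wc(q),[577,-50,73]).astype(int); b=cv2.resize(q['img'][v-25:v+25,u-30:u+30],(400,333),interpolation=2)
cv2.imwrite('pics/v11.png',np.hstack([a,b])[:,:,::-1])
E
```

```text
[489.36400042 -63.04129765 202.47131335] [4.59215146 0.06619638 1.85450287] 20.165976367744182 22.175
2895 [[469.4840572  -72.09542831  42.58101267]
 [482.20082378 -63.39726902  56.96212958]
 [504.950036   -54.54196794  60.55844161]]
(-0.7211892008781433, 0.9896248579025269, (600, 174), (300, 225))
cap (649.0469360351562, -124.80912780761719, 26.6815242767334, np.int64(260), array([ 648.6808313 , -125.086468  ,  120.06951501]))
top rider_line [([320.2, 191.9], 0.74, array([ 608.73807956, -102.87188739,   74.        ])), ([301.0, 201.2], 0.37, array([580.88845781, -45.43372606,  74.        ]))]
top pointer_tip []
scene rider_line [([307.2, 184.3], 0.59, array([582.71192586, -34.50619117,  74.        ]))]
scene pointer_tip []
```

View pics/v11.png

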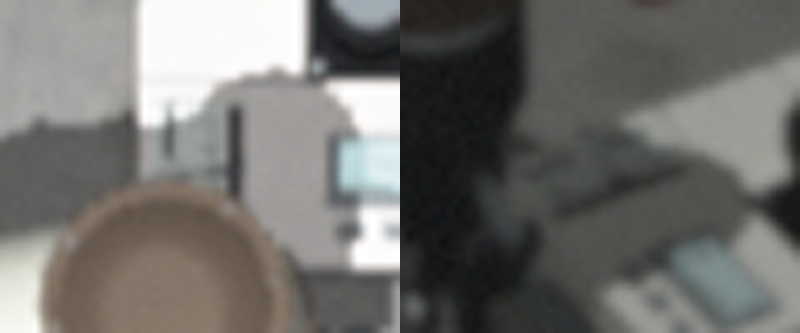

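There is no slip: the knob still matches its place in the wrist view exactly. In the top view the pointer, at crop row 172, runs level toward the rider. TCP travel was 23.1 mm, so I'll add the last 0.6 mm.

Request:
{"api": "carry_out", "payload": {"slide": [[0.0006, 0, 0], [0.0006, 0, 0], [0.0006, 0, 0], [0.0006, 0, 0], [0.0006, 0, 0]], "roll": [0, 0, 0, 0, 0], "claw": [0.012, 0.012, 0.012, 0.012, 0.012]}}

```text
clock: 23.1
position: [488.9, -63.0, 202.5]
ee_rot: [0.002, 1.0, 0.0, 0.002]
contact_force: [5.6, -0.4, 1.5]
gripper_width: 20.3
grasp_force: 58.1
```

```bash
python3 -c "
from h import *
s=read_state(); print(s['position'],s['gripper_width'],s['grasp_force']); print(job_done())"
```

```text
[488.94955467 -63.02811198 202.48337075] 20.28400720288147 58.05132972020772
the job is handed in; nothing more can be done
None
```

I handed the job in at about 23 s: the vial is seated, the light cap is flat on the deck, and the gripper is holding the knob pulled out 23.5 mm against a measured mark of 23.7 mm; no verdict came back.

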